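# Open the filter cover of the bench dust extractor

### The job

Open the jeweller's dust extractor so that its filter can be taken out: press the orange snap tab right in until the black filter cover springs loose, then push the cover along its rails and off its seat, until the whole filter is uncovered and the cover lies flat and wholly on the bare deck beyond it. Only press and push: never lift or tip the cover, do not touch the filter, and leave the jar, cup, bottle and brush alone.

Things in the scene. Friction and masses are not known exactly. Their poses are not given: they have to be found in the camera images.
- extractor: bench dust extractor, fixed grey box 330 mm long (its x), 190 wide (y), 120 high; origin at its underside's centre. Its x runs from the panel and snap tab (near end, x = -165) to the hose end (+165): the way the cover slides. Flat deck at z = 120. The filter well is a hole in it, x = -78 to +2, y = -45 to +45. All extractor coordinates here are in its frame, in mm
- park_deck (a point): middle of the bare deck on which the cover is to be left, extractor (83, 0, 120) mm; it is flat from x = +2 to +165 and y = -95 to +95, with no stop at its end. Axes as the extractor's
- seat (a point): centre of the cover's seat, extractor (-47.5, 0, 120) mm. On each side runs an aluminium guide rail, x = -105 to 0, |y| = 62.5 to 72.5, 11 high above the deck, whose lip reaches in to |y| = 54 over the cover's edge, leaving 2 mm of play: the cover can only slide out towards +x
- plungers (a joint): travel of the two spring plungers that press on the cover's tail: 0 = held back by the latched cover, 0.016 m = out. Once the tab is in they spring the cover 16 mm towards +x within about 0.3 s (push 3 N falling to 1.7 N). Their barrels stand beside the tab at extractor |y| = 50, x = -155 to -113, top 10 above the deck
- tab (a joint): travel of the orange snap tab: 0 = out, 0.007 m = fully in, straight down. Sprung: 3 N to start, 7 N fully in, plus up to 2 N of latch friction; from about 0.005 on its nose is clear of the cover's tail, and it must stay in while the cover springs. It comes back out by itself. While the cover is latched it cannot be slid
- tab_pad (a point): centre of the top of the tab's press pad, 30 mm (x) by 34 mm (y), ridged, orange, 14 mm above the deck when out, at extractor x = -137, y = 0; moves with the tab. Axes as the extractor's
- cover: loose black plastic sliding cover, 115 mm (its x) by 120 (y) by 6 thick, about 0.11 kg; its tail (-x edge) has a slot 14 by 30 in which the tab's orange nose stands (top 4.5 above the deck). Origin at its underside's centre; latched it lies on the seat with the extractor's axes. Slides with friction, stops where it is left
- cover_rib (a point): top middle of the rear face (-x side) of the cover's grey push rib, an upright wall 64 mm wide (y), 6 mm thick, 20 mm high above the cover's top, at cover x = -33; push on this rear face towards +x
- cover_tail_left (a point): tail corner of the cover's underside at cover (-57.5, +60, 0) mm
- cover_tail_right (a point): tail corner of the cover's underside at cover (-57.5, -60, 0) mm
- filter: fixed filter cassette in the well, blue frame with white pleats, 80 by 90 mm, its face 8 mm below the deck; origin at its underside's centre, extractor (-38, 0, 90). Delicate: not to be touched
- flux_jar: bystander: amber glass jar with steel lid, 60 mm wide, 85 high, origin at its underside's centre, stands beside the extractor
- steel_cup: bystander: open steel cup, 72 mm wide, 85 high, origin at its underside's centre, stands beside the extractor
- oil_bottle: bystander: white plastic bottle with red cap, 52 mm wide, 130 high, origin at its underside's centre, stands beside the extractor
- bench_brush: bystander: hand brush lying on the bench to the left of the extractor, along its own x

How it is judged (in metres and radians):
On the way, in this order (a step that is already met when the one before it is completed fails the run):
1. the snap tab is pressed in (value of joint tab above 0.0055 m), for 0.05 s.
2. the cover is pushed halfway off its seat (x of cover in the frame of extractor above 0.01 m).
At the end, for the whole second after the job is handed in: the cover lies flat and still on the extractor's deck: both tail corners past the filter well (extractor x above 1 mm), its centre below x = 112 mm and within 35 mm of the centre line (wholly on the deck, give or take 5 mm); the snap tab is back out (x of each of cover_tail_left, cover_tail_right in the frame of extractor above 0.001 m and x of cover in the frame of extractor below 0.112 m and y of cover in the frame of extractor between -0.035 and 0.035 m and z of cover in the frame of extractor between 0.117 and 0.123 m and angle between cover's own z axis and vertical below 0.05 rad and linear speed of cover below 0.01 m/s and value of joint tab below 0.0015 m); the robot touches nothing.
It fails at once if the cover is lifted or tipped (z of cover in the frame of extractor above 0.13 m or angle between cover's own z axis and vertical above 0.2 rad).
It fails at once if the filter is touched (contact force between any of the fingers, the arm and filter above 0.3 N).
It fails at once if a bystander is moved or tipped (distance of any of flux_jar, steel_cup, oil_bottle, bench_brush from where it was at the start of the episode above 0.015 m or angle between any of flux_jar, steel_cup, oil_bottle's own z axis and vertical above 0.3 rad).
It also fails if it takes over 42 s, if anything falls off the work surface, if the arm or the gripper's body presses on something with over 40 N, if the wrist force passes 120 N, or if a joint passes its speed limit or range.

### The arm

A 6-joint arm with a two-finger parallel gripper is mounted at the origin on the work surface. World frame = base frame: x ahead of the robot, y to its left, z up, the work surface at z = 0. Lengths are in mm, angles in rad, forces in N, time in s.
With the tool pointing down it reaches from about 350 to 975 mm from the base axis. Payload 7.1 kg.
Tool frame: the origin (TCP) lies on the front face of the gripper's body, between the roots of the fingers; the fingertips stand 80 mm ahead of it and the grasp point (between the pads) lies 61 mm ahead of it (env.tips_ahead is the distance from the TCP to the fingertips, in mm); z points along the fingers, y is the line along which they close (so a half turn about z gives the same grasp; the last joint's range is limited). The gripper opens to 88 mm and grips with 3 to 60 N. Pads are 20 mm wide; open, the fingers measure 115 mm over their backs; the gripper's body (75 mm by 178 mm) begins 61 mm behind the grasp point.
Start: joints at [1.16, 0.423, 1.63, -0, 1.089, -0.019], TCP at [238.626, 577.636, 302.675] pointing down, gripper open.
Joint ranges: [-3, 3], [-0.9, 2.11], [0.09, 2.58], [-1.31, 4.45], [0.11, 2.69], [-2.54, 2.54]. Speed limits (rad/s): [2.39, 2.39, 3.01, 3.14, 3.14, 3.14].

### API

Orientations are given as a unit quaternion [x, y, z, w].
In Python, from station import env, set_gripper, viewer, workorder gives the robot as it stands. Calls block until the motion is done:
- env.reach(position, orientation): joint-space move of the TCP to a pose.
- env.move_l(position, rot=None, rate=150, f_stop=None): straight line of the TCP; rot=None keeps the orientation; rate is the mean speed in mm/s. With f_stop (N) it stops when the force on the tool has changed by that much, and returns True; else False.
- env.move_joints(angles): joint-space move.
- set_gripper(opening): finger opening in mm; the grip force is fixed at half the most; returns when the fingers have stopped.
- env.hold(seconds).
- env.ik(position, orientation): joint angles nearest the present ones, or None.
- env.read_state(): the state.
- viewer.camera(name): name is "scene" or "top" or "wrist"; returns the picture (384x512x3 uint8, blue, green, red); there is no depth.
- viewer.camera_params(name): a dict with "fx", "fy", "cx", "cy" (pixels), "dist" ([k1, k2, p1, p2, k3] as OpenCV has them; the pictures are not rectified), "pose" (4x4, takes a point from camera to world coordinates); the wrist camera has in their place "tool_from_camera" (4x4, takes a point from camera to tool coordinates, whose origin is the TCP and whose axes are the flange's). Camera axes: x right, y up, looking along -z (the intrinsics and any distortion apply to the point x, -y, -z); pixel columns grow to the right and rows downward; lengths in mm; the calibration is good to about 2 mm. A picture is of the moment at which its call begins: read the wrist's pose just before it. camera_params takes no time and is no camera call.
A pose or a line that the arm cannot do raises env.IKError and nothing moves.
- workorder.sign_off(): hands the job in; it is judged then, once.
The state is a dict: "time_s": time; "qpos": joint angles; "dq": joint speeds; "tau": joint torques, N m; "tool_pos": TCP position; "orientation": TCP orientation; "force": force on the tool from outside, world axes, zero at the start; "wrist_torque": the same for the moment, N m; "width": finger opening in mm; "grip_force": force on a finger pad.
Only numpy, scipy, OpenCV 4.12 (cv2) and the standard library are available. Lean on these libraries where they do the work, as an engineer would, in place of code of your own. Each camera call takes 0.05 s, during which the arm holds its last target. There are 200 camera calls.

## Working session

There is one attempt and no reset: what is moved stays moved. The work goes in short steps, each a Python script; the robot and the scene stay as the last script left them, time stands still between calls to the robot, and variables do not carry over. Pictures are saved under pics/ and viewed, at most 10 in all, crops included, and the job is handed in when it is done.

```bash
mkdir -p pics; ls
python3 - <<'E'
from station import env, viewer
import cv2, numpy as np
a=viewer.camera("scene");b=viewer.camera("top")
cv2.imwrite("pics/s.png",a);cv2.imwrite("pics/t.png",b)
for n in("scene","top","wrist"):print(viewer.camera_params(n))
s=env.read_state();print(s["time_s"],s["tool_pos"],s["orientation"])
E
```

```text
pics
{'fx': 442.16977210354986, 'fy': 442.16977210354986, 'cx': 251.6366159296329, 'cy': 193.15810555143239, 'dist': array([-0.17308361,  0.        ,  0.        ,  0.        ,  0.        ]), 'pose': array([[-3.09054124e-01, -6.26731402e-01,  7.15327406e-01,
         1.23812315e+03],
       [ 9.50963775e-01, -1.93850393e-01,  2.41018513e-01,
         2.20176615e+02],
       [-1.23873720e-02,  7.54738216e-01,  6.55909123e-01,
         6.59296475e+02],
       [ 0.00000000e+00,  0.00000000e+00,  0.00000000e+00,
         1.00000000e+00]])}
{'fx': 430.82988379727135, 'fy': 430.82988379727135, 'cx': 256.3010351853332, 'cy': 188.04948657794262, 'dist': array([-0.09434293,  0.        ,  0.        ,  0.        ,  0.        ]), 'pose': array([[ 1.71765613e-02,  9.89296390e-01, -1.44905547e-01,
         5.01710747e+02],
       [-9.99849573e-01,  1.66461774e-02, -4.87196147e-03,
         4.67422054e+01],
       [-2.40769045e-03,  1.44967433e-01,  9.89433498e-01,
         1.09256221e+03],
       [ 0.00000000e+00,  0.00000000e+00,  0.00000000e+00,
         1.00000000e+00]])}
{'fx': 266.8051042745244, 'fy': 266.8051042745244, 'cx': 251.35372879669703, 'cy': 188.580317667337, 'dist': array([0.02080528, 0.        , 0.        , 0.        , 0.        ]), 'tool_from_camera': array([[-5.02897768e-04,  9.60848751e-01,  2.77072961e-01,
         7.81950838e+01],
       [ 9.99998897e-01,  9.60727870e-05,  1.48186887e-03,
        -1.13470155e+00],
       [ 1.39723269e-03,  2.77073400e-01, -9.60847739e-01,
        -8.14047457e+01],
       [ 0.00000000e+00,  0.00000000e+00,  0.00000000e+00,
         1.00000000e+00]])}
0.1 [238.48163022 577.29557377 301.98804279] [ 1.94658352e-01  9.80870863e-01 -6.73870979e-04 -1.46895505e-04]
```

View pics/t.png

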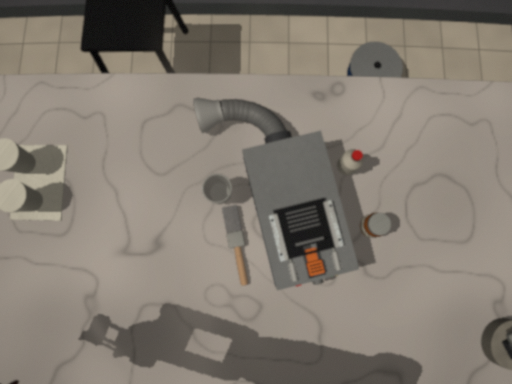

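View pics/s.png

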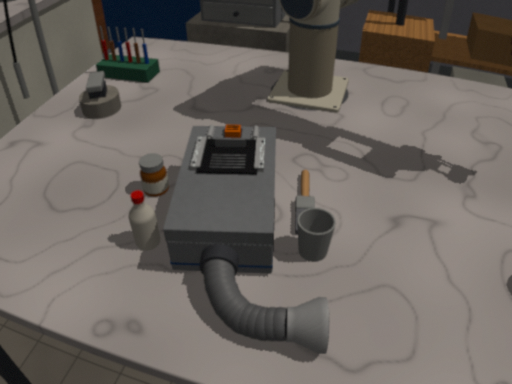

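The top view shows the extractor with its deck corners near (243,150), (320,133), (357,268) and (276,287). The orange tab is at (315,262), and the rails run beside the black cover from (278,235) to (334,220). I'll measure the rails and the tab by colour.

```bash
cat > h.py <<'E'
import cv2, numpy as np
from scipy.spatial.transform import Rotation as R
def ray(px,p,T):
    K=np.array([[p['fx'],0,p['cx']],[0,p['fy'],p['cy']],[0,0,1]])
    u=cv2.undistortPoints(np.array(px,float).reshape(-1,1,2),K,p['dist']).reshape(-1,2)
    d=np.c_[u[:,0],-u[:,1],-np.ones(len(u))]@T[:3,:3].T
    return T[:3,3],d
def onplane(px,p,T,z):
    o,d=ray(px,p,T); return o+d*((z-o[2])/d[:,2])[:,None]
def wristT(st,p):
    T=np.eye(4);T[:3,:3]=R.from_quat(st['orientation']).as_matrix();T[:3,3]=st['tool_pos']
    return T@p['tool_from_camera']
def blobs(mask,amin):
    c,_=cv2.findContours(mask.astype(np.uint8),cv2.RETR_EXTERNAL,cv2.CHAIN_APPROX_NONE)
    return [k for k in c if cv2.contourArea(k)>amin]
E
python3 - <<'E'
from h import *
from station import viewer
p=viewer.camera_params("top");im=cv2.imread("pics/t.png");T=p['pose']
m=np.zeros(im.shape[:2],bool);m[185:290,262:350]=1
br=(im.min(2)>125)&m
for c in blobs(br,25):
    M=cv2.moments(c);(x,y),s,a=cv2.minAreaRect(c)
    bx=onplane(cv2.boxPoints(cv2.minAreaRect(c)),p,T,131)
    print("bright",(x,y),s,bx[:,:2].round(0).tolist(),bx.mean(0).round(1))
hsv=cv2.cvtColor(im,cv2.COLOR_BGR2HSV)
o=(hsv[...,0]<14)&(hsv[...,1]>170)&(hsv[...,2]>100)&m
for c in blobs(o,15):
    bx=onplane(cv2.boxPoints(cv2.minAreaRect(c)),p,T,134);print("or",cv2.minAreaRect(c),bx.round(0).tolist(),bx.mean(0))
cor=onplane([(243,150),(320,133),(357,268),(276,287)],p,T,120);print(cor.round(0),[np.linalg.norm(cor[i]-cor[i-1]).round() for i in range(4)],cor.mean(0))
cv2.imwrite("pics/tc.png",cv2.resize(im[120:300,200:400],None,fx=3,fy=3,interpolation=cv2.INTER_CUBIC))
E
```

```text
bright (316.5, 280.5) (17.0, 65.0) [[457.0, -13.0], [459.0, -157.0], [421.0, -156.0], [420.0, -13.0]] [439.2 -84.7 131. ]
bright (291.8269348144531, 271.6346435546875) (17.650453567504883, 3.7262070178985596) [[476.0, -22.0], [478.0, -30.0], [440.0, -38.0], [438.0, -30.0]] [457.9 -29.9 131. ]
bright (335.39410400390625, 260.5235290527344) (17.679834365844727, 3.579353094100952) [[501.0, -118.0], [503.0, -126.0], [465.0, -134.0], [464.0, -127.0]] [ 483.4 -126.3  131. ]
bright (268.5, 264.5) (13.0, 49.0) [[419.0, 35.0], [526.0, 37.0], [527.0, 8.0], [420.0, 7.0]] [472.9  21.6 131. ]
bright (277.6470642089844, 237.58824157714844) (48.02205276489258, 8.246211051940918) [[581.0, 25.0], [586.0, 7.0], [483.0, -20.0], [479.0, -2.0]] [532.4   2.2 131. ]
bright (333.5062255859375, 223.39837646484375) (47.538761138916016, 7.601048469543457) [[615.0, -101.0], [619.0, -117.0], [517.0, -144.0], [512.0, -128.0]] [ 565.9 -122.5  131. ]
or ((314.1764831542969, 263.2059020996094), (21.828205108642578, 15.279744148254395), 75.96376037597656) [[496.0, -57.0, 134.0], [504.0, -89.0, 134.0], [458.0, -101.0, 134.0], [450.0, -68.0, 134.0]] [477.06180202 -78.83694035 134.        ]
[[ 733.   84.  120.]
 [ 776.  -95.  120.]
 [ 467. -177.  120.]
 [ 423.    4.  120.]] [np.float64(320.0), np.float64(184.0), np.float64(320.0), np.float64(186.0)] [599.78989101 -45.9803332  120.        ]
```

View pics/tc.png

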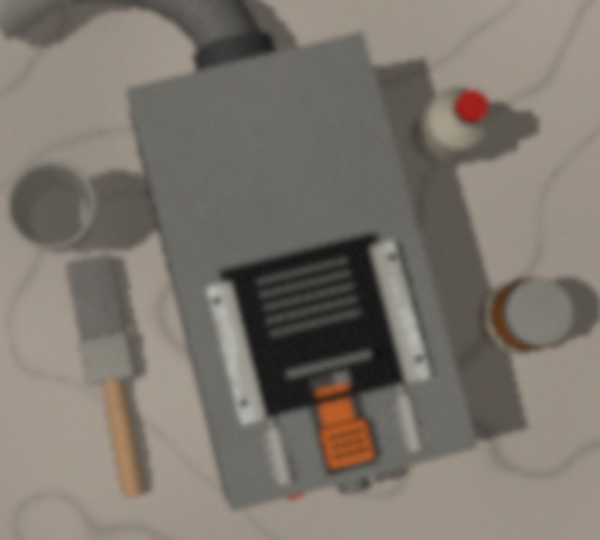

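The crop confirms the layout: rails, plungers beside the tab, and the rib near crop (330,365). The rail midpoint gives an extractor origin of about (599.8,-46.7) with yaw 0.26. The deck-corner centre agrees at (599.8,-46.0), and the rail spacing is 129 mm against 126.5 nominal. Next I'll go above the pad and look from close by.

```bash
cat >> h.py <<'E'
O=np.array([599.8,-46.5]);YAW=0.26
def w(x,y,z,O=O,yaw=YAW):
    c,s=np.cos(yaw),np.sin(yaw); return [O[0]+c*x-s*y,O[1]+s*x+c*y,z]
def ext(P,O=O,yaw=YAW):
    c,s=np.cos(yaw),np.sin(yaw); d=np.asarray(P)[:,:2]-O; return np.c_[d@[c,s],d@[-s,c]]
def down(yaw=YAW):  # tool z down, tool x along -x of the extractor
    c,s=np.cos(yaw),np.sin(yaw)
    return R.from_matrix(np.array([[-c,-s,0],[-s,c,0],[0,0,-1]]).T.copy().T@np.eye(3)).as_quat()
E
python3 - <<'E'
from h import *
from station import env,viewer,set_gripper
q=down();print(R.from_quat(q).as_matrix().round(2),env.ik(w(-120,0,310),q))
env.reach(w(-120,0,310),q);set_gripper(0)
env.hold(.2);st=env.read_state();im=viewer.camera("wrist");cv2.imwrite("pics/w1.png",im)
p=viewer.camera_params("wrist");T=wristT(st,p)
hsv=cv2.cvtColor(im,cv2.COLOR_BGR2HSV)
o=(hsv[...,0]<14)&(hsv[...,1]>170)&(hsv[...,2]>90)
for c in blobs(o,150):
    px=cv2.boxPoints(cv2.minAreaRect(c));print(px.round().tolist(),ext(onplane(px,p,T,134)).round(1).tolist())
br=im.min(2)>125
for c in blobs(br,300):
    r=cv2.minAreaRect(c);e=ext(onplane(cv2.boxPoints(r),p,T,131));print("br",np.round(r[0]),e.round(1).tolist())
print(st['time_s'],st['tool_pos'],st['width'],st['force'])
E
```

```text
[[-0.97 -0.26  0.  ]
 [-0.26  0.97  0.  ]
 [-0.    0.   -1.  ]] [-1.82816236e-01  2.14587527e-01  1.91541500e+00 -4.44089210e-16
  1.01159013e+00 -2.01361256e+00]
br [140. 324.] [[21.4, -143.4], [18.3, -118.2], [65.5, -118.5], [68.7, -144.6]]
br [403. 329.] [[81.6, 121.8], [17.1, 116.5], [18.0, 231.8], [82.0, 243.2]]
br [ 88. 324.] [[18.8, -232.0], [16.3, -145.5], [66.1, -150.1], [68.5, -240.2]]
br [193. 229.] [[-102.6, -71.8], [-104.0, -53.0], [-55.2, -52.3], [-53.6, -72.0]]
br [312. 227.] [[-54.8, 54.8], [-106.9, 54.6], [-105.9, 73.3], [-53.8, 74.5]]
br [ 76. 222.] [[-146.5, -245.0], [-146.8, -99.1], [-20.9, -112.0], [-22.5, -276.3]]
br [303. 179.] [[-109.4, 46.8], [-156.3, 47.4], [-155.6, 57.4], [-108.7, 57.3]]
br [278. 138.] [[-286.4, -170.2], [-285.2, 214.1], [-22.7, 284.5], [-21.8, -227.1]]
4.125 [483.83121386 -77.36048563 310.00563068] 0.3429173123392448 [-0.23878335 -0.3299533   0.30036451]
```

View pics/w1.png

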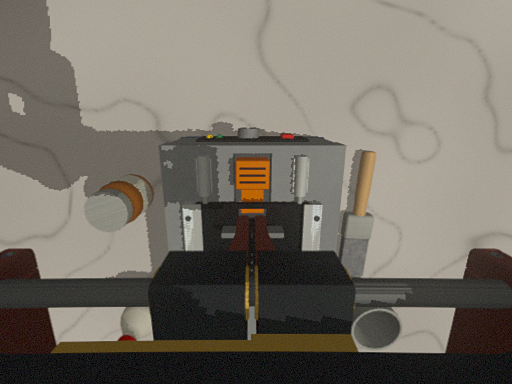

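The close wrist view has the orange pad at (252,173), the rail tails at (193,205) and (312,205), and closed fingers on the centre line. The rails come out at y ≈ -72..-53 and +55..+74, starting at x ≈ -105, so the estimate is within about 1 mm. Now pressing the tab.

Run:
```python
from h import *
from station import env,viewer,set_gripper
t=env.tips_ahead;print(t)
def s(n):
    a=env.read_state();print(n,round(a['time_s'],2),a['tool_pos'].round(1),(a['tool_pos'][2]-t).round(1),np.round(a['force'],1))
env.move_l(w(-139,.5,145+t))
s("above");r=env.move_l(w(-139,.5,123+t),rate=20,f_stop=18);print(r);s("pressed")
env.hold(.6);s("held")
env.move_l(w(-139,.5,200+t),rate=150);s("up")
st=env.read_state();im=viewer.camera("wrist");cv2.imwrite("pics/w2.png",im)
```

```text
80.0
above 4.91 [465.9 -81.9 225.5] 145.5 [0.6 0.2 0.5]
True
pressed 5.77 [465.5 -81.8 207.3] 127.3 [-1.1  0.6  8.4]
held 6.37 [465.4 -81.8 207.3] 127.3 [-3.2  0.2  8.8]
up 7.0 [464.9 -81.7 279.2] 199.2 [ 0.3 -0.7 -0.9]
```

View pics/w2.png

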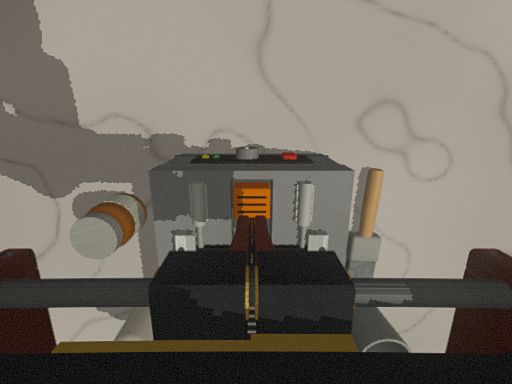

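The tips reached z = 127.3, which puts the tab about 6.7 mm in. The pad (252,200) is back out and the cover's black tail has left the rail tails near (185,243) and (318,243). Next I push on the rib with the fingers spread 30 mm and the tips 5 mm above the cover.

Run:
```python
from h import *
from station import env,viewer,set_gripper
t=env.tips_ahead
def s(n):
    a=env.read_state();print(n,round(a['time_s'],2),ext([a['tool_pos']]).round(1),(a['tool_pos'][2]-t).round(1),np.round(a['force'],1),a['width'])
env.move_l(w(-95,.5,190+t));set_gripper(30);s("over")
print(env.move_l(w(-95,.5,131.5+t),rate=80,f_stop=10));s("down")
print(env.move_l(w(-60,.5,131.5+t),rate=40,f_stop=8));s("push1")
```

```text
over 8.15 [[-95.    0.5]] 190.1 [ 0.3 -0.6 -0.2] 30.06924016476112
False
down 9.03 [[-94.7   0.4]] 131.8 [0.3 0.5 1.3] 30.21795356433273
False
push1 10.06 [[-59.9   0.5]] 131.5 [-0.5 -0.1 -0.8] 30.081801713349936
```

Run:
```python
from h import *
from station import env,viewer,set_gripper
t=env.tips_ahead
def s(n):
    a=env.read_state();print(n,round(a['time_s'],2),ext([a['tool_pos']]).round(1),(a['tool_pos'][2]-t).round(1),np.round(a['force'],1),a['width'])
print(env.move_l(w(40,.5,131.5+t),rate=50,f_stop=8));s("push2")
env.move_l(w(34,.5,131.5+t),rate=40)
env.move_l(w(34,.5,200+t));env.move_l(w(-150,0,260+t));s("clear")
st=env.read_state();im=viewer.camera("wrist");b=viewer.camera("top")
cv2.imwrite("pics/end.png",np.vstack([cv2.resize(b[110:310,180:400],(512,465)),])) ;cv2.imwrite("pics/t2.png",b)
```

```text
False
push2 12.21 [[40.   0.5]] 131.5 [-0.8 -0.4  0.6] 29.87278223045173
clear 14.56 [[-149.5   -0. ]] 259.8 [0.8 1.  0.2] 30.332988820329135
```

View pics/end.png

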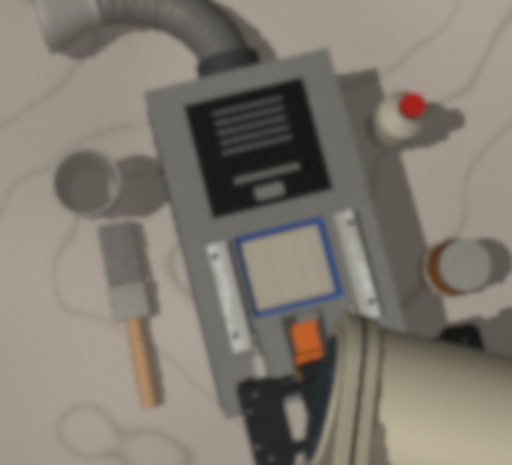

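The picture shows the cover lying flat on the bare deck. Its tail corners are at crop (213,215) and (331,188), beyond the whole blue-framed filter. I'll check the cover's extent in numbers, then hand in.

Run:
```python
from h import *
from station import env,viewer,workorder
p=viewer.camera_params("top");im=cv2.imread("pics/t2.png")
m=np.zeros(im.shape[:2],bool);m[135:210,250:330]=1
c=max(blobs((im.max(2)<60)&m,200),key=cv2.contourArea)
e=ext(onplane(cv2.boxPoints(cv2.minAreaRect(c)),p,p['pose'],126));print(e.round(1),e.mean(0))
if 60<e[:,0].mean()<110 and np.sort(e[:,0])[0]>8 and abs(e[:,1].mean())<25: print(workorder.sign_off())
```

```text
[[138.4  58.5]
 [139.4 -62. ]
 [ 26.4 -59.6]
 [ 26.1  59. ]] [82.56742017 -1.01511454]
the job is handed in; nothing more can be done
None
```

The job is handed in: the tab was pressed about 6.7 mm in, the cover sprang loose, and it now lies flat on the bare deck at extractor (83, -1) mm, tail corners at x ≈ 26 mm; the filter is fully uncovered and the tab looked back out in the pictures.

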